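# Top up a standoff feeder from its tipping cup

## Robot

A 6-joint arm with a two-finger parallel gripper is mounted at the origin on a cart in front of the work surface, level with it; the furniture and walls round the work are solid. World frame = base frame: x ahead of the robot, y to its left, z up, the work surface at z = 0. Lengths are in mm, angles in degrees, forces in N, time in s.
With the tool pointing down it reaches from about 325 to 900 mm from the base axis. Payload 6.1 kg.
Tool frame: the origin (TCP) lies on the centre line of the jaws, within the pads' length; the fingertips stand ctrl.tip_reach ahead of it and the grasp point (between the pads) lies 5 mm behind it (ctrl.tip_reach is the distance from the TCP to the fingertips, in mm); z points along the fingers, y is the line along which they close (so a half turn about z gives the same grasp; the last joint's range is limited). The gripper opens to 85 mm and grips with 20 to 120 N. Pads are 22 mm wide; open, the fingers measure 114 mm over their backs; the gripper's body (76 mm by 85 mm) begins 54 mm behind the grasp point. The pads swing forward as they close: fully open they stand 13 mm farther back than shut.
Start: joints at [65.999, 12.628, 87.462, -0, 79.91, -7.225], TCP at [180.395, 598.392, 245.3] pointing down, gripper open.
Joint ranges: [-170.65, 170.65], [-52.31, 119.04], [5.05, 147.46], [-71.25, 251.25], [11.57, 151.72], [-153.62, 153.62]. Speed limits (degrees/s): [147.25, 147.25, 172.46, 180, 180, 180].

## Interface

Orientations are given as [roll, pitch, yaw] about the fixed x, y, z axes, in that order (R = Rz(yaw) Ry(pitch) Rx(roll)).
In Python, from workcell import ctrl gives the robot as it stands.
- The arm moves only by the tool drive_tool, never from a script. Its arguments are lists of equal length, an entry for each row: "slide": the shift along the tool's x, y, z in mm, a list of three; "angular": the turn, a rotation vector about the tool's x, y, z in rad, a list of three. In form: {"slide": [[tx, ty, tz], ...], "angular": [[rx, ry, rz], ...]}. A call has 1 to 12 rows; each row shifts and turns the commanded pose from where the row before left it, along the tool's axes as they then stand; what a row does not reach is not made up. A row lasts 1/8 s, in which the tool goes at most 62.5 mm and 10.7 degrees, less where a joint would pass 70% of its speed; a pose out of reach is approached as far as the arm can. A call with a gripper value outside its range is refused whole. "grip" is the opening, from 0 (shut) to 1 (fully open), set as the call begins (left out, the last holds). The fingers move at their own pace and stop on an object; "grip_force" is the grip in N (left out, the last holds). Time passes only in rows, so rows that do not move let the fingers close. It gives the time, the measured TCP pose, the force, the opening and the grip force at its end, in the units of the state.
- ctrl.sense(): the state, without advancing time (a new reading comes with each control period).
- ctrl.grab_frame(name): name is "scene" or "side" or "wrist"; returns a dict with "img" (420x560x3 uint8, red, green, blue), "fx", "fy", "cx", "cy" (pixels), "dist" ([k1, k2, p1, p2, k3] as OpenCV has them; the pictures are not rectified), "R" (3x3) and "t" (3): a world point X has camera coordinates R X + t; the wrist camera has in their place "hand_eye" (4x4, takes a point from camera to tool coordinates, whose origin is the TCP and whose axes are the flange's). Camera axes: x right, y down, z forward; pixel columns grow to the right and rows downward; lengths in mm; the calibration is good to about 2 mm. A picture is of the moment at which its call begins: read the wrist's pose just before it. There is no depth.
- ctrl.sign_off(): hands the job in; it is judged then, once.
Trained networks look in a picture, given as the dict that the camera call returned (one of the last four; its "shot" number tells which), for a name from the list of things; names that differ only in an ending like _2 or _b are one class to them, and where a whole thing is asked for, a point or a joint stands for the part that bears it (a point fixed in the world has none). Each returns a list of dicts, best first, with "score" (0 to 1); they miss things now and then, are a little off and sometimes report something else, mostly with a low value. They report only what shows in the picture. A call takes as long as a camera call.
- ctrl.cut_out(name, picture): "pixels" (420x560 bool, what is visible of it) and "box" ([left, top, width, height] in pixels, round what is visible of it).
The state is a dict: "time": time; "joints": joint angles; "joint_vel": joint speeds; "joint_efforts": joint torques, N m; "ee_pos": TCP position; "ee_rot": TCP orientation; "ft_force": force on the tool from outside, world axes, zero at the start; "moment": the same for the moment, N m; "width": opening from 0.0 (shut) to 1.0 (fully open); "grasp_force": force on a finger pad.
Only numpy, scipy, OpenCV 4.12 (cv2) and the standard library are available. Lean on these libraries where they do the work, as an engineer would, in place of code of your own. Each camera call takes 0.05 s, during which the arm holds its last target. There are 200 camera calls.

## Task

Press the front edge of the feeder's lid down until its catch lets go and the lid springs open. Then press the tip lever slowly: when the standoffs in the cup begin to slide, hold the cup at that tilt, easing it on only if they stop, until three, four or five of the eight have dropped into the hopper (more would jam the track). Let the cup come back down with the rest still in it, and leave the lid standing open with nothing knocked about.

Things in the scene. Friction and masses are not known exactly. Their poses are not given: they have to be found in the camera images.
- feeder: Feeder: grey hopper box fixed to the bench. Origin under the box's middle at bench level; x axis to its back (away from the lid's free edge), y axis left to the tipping cup, z up. Box x -58 to 60, y -72 to 55 mm, walls up to z 80 mm. Hopper inside x -40 to 54, y -67 to 49 mm, floor z 31 mm. A standoff with z below 75 mm in this frame is in the hopper.
- lid (a joint): Black hopper lid, 112 x 112 x 4 mm, hinged along its back edge (feeder x 56, z 76 mm). rad: 0 shut and caught, -0.078 pressed in to its stop (8 mm down at the push pad), 1.75 sprung open, just past upright, 190 mm high. About 2 N at the push pad presses it in; press it in by 6 mm or more, then let go: a spring swings it open in about a second.
- lid_push (a point): Centre of the ribbed rubber push pad (22 mm along feeder x, 50 mm along y) on top of the lid, 14 mm from its front free edge; 80 mm above the bench when shut.
- cup (a joint): Aluminium tipping cup on a shaft along feeder x at y 95, z 110 mm. rad: 0 at rest; positive: rear raised, lip dipped to the hopper; stop 0.75. Moved by the tip lever; its weight brings it back, damped, when the lever is let go. Standoffs begin to slide at 0.15 to 0.4 rad (friction varies); one to three drop, then the flow stops at a held tilt until it grows by 0.02 to 0.15.
- cup_lip (a point): Middle of the cup's pouring lip, inner side. Cup at rest: boat-shaped trough, inside 32 mm wide, floor an arc of 113 mm radius, lowest 120 mm above the bench at feeder y 119; it rises to this lip (y 73, z 130 mm) and to the rear wall (y 186, z 142 mm). A 35 degree chute below the lip leads into the hopper. Standoffs with feeder y above 68 and z above 118 mm are in the cup.
- lever_pad (a point): Top centre of the black thumb pad (22 mm along feeder x, 26 mm along y) of the tip lever, in front of the box, 62 mm from the cup's shaft. At rest the lever rises 15 degrees to the pad (132 mm above the bench); pressing it straight down by d mm tilts the cup by about d/62 rad. Takes about 2 N, falling by a quarter or more as standoffs shift. Press slower than 50 mm/s.
- standoff1: Brass hexagonal standoff, 12 mm across flats, 28 mm long, about 23 g, axis along its own x; origin at its centre. All eight alike, side by side across the cup, number 1 nearest the lip at the start and number 8 at the rear; they cannot pass one another in the cup.
- standoff2: Brass hexagonal standoff, 12 mm across flats, 28 mm long, about 23 g, axis along its own x; origin at its centre. All eight alike, side by side across the cup, number 1 nearest the lip at the start and number 8 at the rear; they cannot pass one another in the cup.
- standoff3: Brass hexagonal standoff, 12 mm across flats, 28 mm long, about 23 g, axis along its own x; origin at its centre. All eight alike, side by side across the cup, number 1 nearest the lip at the start and number 8 at the rear; they cannot pass one another in the cup.
- standoff4: Brass hexagonal standoff, 12 mm across flats, 28 mm long, about 23 g, axis along its own x; origin at its centre. All eight alike, side by side across the cup, number 1 nearest the lip at the start and number 8 at the rear; they cannot pass one another in the cup.
- standoff5: Brass hexagonal standoff, 12 mm across flats, 28 mm long, about 23 g, axis along its own x; origin at its centre. All eight alike, side by side across the cup, number 1 nearest the lip at the start and number 8 at the rear; they cannot pass one another in the cup.
- standoff6: Brass hexagonal standoff, 12 mm across flats, 28 mm long, about 23 g, axis along its own x; origin at its centre. All eight alike, side by side across the cup, number 1 nearest the lip at the start and number 8 at the rear; they cannot pass one another in the cup.
- standoff7: Brass hexagonal standoff, 12 mm across flats, 28 mm long, about 23 g, axis along its own x; origin at its centre. All eight alike, side by side across the cup, number 1 nearest the lip at the start and number 8 at the rear; they cannot pass one another in the cup.
- standoff8: Brass hexagonal standoff, 12 mm across flats, 28 mm long, about 23 g, axis along its own x; origin at its centre. All eight alike, side by side across the cup, number 1 nearest the lip at the start and number 8 at the rear; they cannot pass one another in the cup.
- board_small: Small green circuit board with components, 34 x 50 x 14 mm, loose bystander; origin under its centre.
- driver: Black-handled screwdriver, 176 mm long, lying on the bench, loose bystander; origin under its centre.
- tweezers: Steel tweezers, 119 mm long, lying on the bench, loose bystander; origin under its centre.

How it is judged:
By the outcome, as a careful person would: the job done as asked, in the order asked, and still so for the second after the job is handed in, with the robot touching nothing.
It also fails if it takes over 54 s, if anything falls off the work surface, if the arm or the gripper's body presses on something with over 40 N, if the wrist force passes 120 N, or if a joint passes its speed limit or range.

## Working session

There is one attempt and no reset: what is moved stays moved. The work goes in short steps, Python scripts to look and compute and a tool call to move; the robot and the scene stay as the last step left them, time stands still between calls to the robot, and variables do not carry over. Pictures are saved under pics/ and viewed, at most 10 in all, crops included, and the job is handed in when it is done.

Besides the shell and the picture viewer there is one more tool, called after "Emit:" as name(argument=value, ...), one argument or row to a line, values as JSON. drive_tool: Moves the arm, as the interface text tells. Its arguments: {"type":"object","properties":{"slide":{"type":"array","items":{"type":"array","items":{"type":"number"}}},"angular":{"type":"array","items":{"type":"array","items":{"type":"number"}}},"grip":{"type":"number"},"grip_force":{"type":"number"}},"required":["slide","angular"]}

```bash
mkdir -p pics
cat > h.py <<'E'
from workcell import ctrl
import numpy as np, cv2
def und(f,uv):
    K=np.array([[f["fx"],0,f["cx"]],[0,f["fy"],f["cy"]],[0,0,1]])
    return cv2.undistortPoints(np.array(uv,float).reshape(-1,1,2),K,np.array(f["dist"])).reshape(-1,2)
def ray(f,uv):
    R=np.array(f["R"]);t=np.array(f["t"]).ravel()
    d=np.c_[und(f,uv),np.ones(len(np.reshape(uv,(-1,2))))]@R
    return -R.T@t,d
def atz(f,uv,z):
    o,d=ray(f,uv); return o+d*((z-o[2])/d[:,2])[:,None]
def proj(f,X):
    K=np.array([[f["fx"],0,f["cx"]],[0,f["fy"],f["cy"]],[0,0,1]])
    return cv2.projectPoints(np.array(X,float).reshape(-1,1,3),cv2.Rodrigues(np.array(f["R"],float))[0],np.array(f["t"],float).ravel(),K,np.array(f["dist"]))[0].reshape(-1,2)
def save(f,n): cv2.imwrite(f"pics/{n}.png",f["img"][:,:,::-1])
E
python3 - <<'E'
from h import *
s=ctrl.sense();print(s,ctrl.tip_reach)
for c in("scene","side"):
    f=ctrl.grab_frame(c);save(f,c+"0")
    R=np.array(f["R"]);print(c,-R.T@np.array(f["t"]).ravel(),R[2],f["fx"])
    for n in("lid_push","lever_pad","cup","cup_lip","lid","feeder","standoff1","board_small","driver","tweezers"):
        for r in ctrl.cut_out(n,f)[:2]:
            p=r["pixels"];ys,xs=np.nonzero(p)
            print(n,round(r["score"],2),r["box"],xs.mean().round(1),ys.mean().round(1),len(xs))
E
```

```text
{'time': 0.0, 'joints': array([ 6.59977997e+01,  1.26767026e+01,  8.75274285e+01, -7.21383847e-04,
        7.99113467e+01, -7.22403235e+00]), 'joint_vel': array([-0.03769826, -0.0719767 , -0.06822313, -0.00085113,  0.03593914,
        0.00579444]), 'joint_efforts': array([-4.75530305e-04, -4.96887481e+01, -3.89405036e+01, -3.84410750e-04,
        1.08347894e-02,  1.62560150e-05]), 'ee_pos': array([180.16868055, 597.84268432, 244.16807053]), 'ee_rot': array([-1.79885350e+02, -1.38169127e-02,  1.63221945e+02]), 'ft_force': array([-0.06048009,  0.36365108,  0.16212549]), 'moment': array([0.01131567, 0.05764725, 0.01041688]), 'grasp_force': 0.0, 'width': 0.9959316723294402} 14.0
scene [107.55667935 -76.12020884 754.53558962] [ 0.51372835  0.39228578 -0.76301707] 474.6144646058431
lid_push 0.89 [287.2, 242.6, 89.9, 79.6] 332.5 279.8 3923
lid_push 0.42 [230.3, 188.0, 70.5, 96.3] 264.9 229.6 2319
lever_pad 0.61 [230.5, 190.7, 69.4, 96.2] 264.6 229.8 2145
cup 0.71 [230.7, 187.2, 67.1, 95.9] 265.0 229.9 2267
cup_lip 0.67 [227.3, 187.3, 74.4, 97.0] 265.3 229.9 2154
lid 0.69 [127.6, 201.0, 34.7
[... 543 characters left out ...]
2 1025.2346888   729.93072093] [ 0.28092413 -0.73473751 -0.61744831] 492.0378071234735
lid_push 0.57 [289.8, 158.8, 45.3, 36.0] 315.5 174.4 870
lever_pad 0.77 [281.9, 168.7, 66.9, 37.8] 306.4 189.0 898
cup 0.69 [284.3, 169.4, 60.3, 34.3] 306.0 188.9 953
cup_lip 0.56 [284.4, 165.7, 62.0, 38.0] 306.3 189.0 933
lid 0.69 [286.2, 163.6, 50.9, 28.6] 315.4 174.4 886
feeder 0.77 [269.3, 159.6, 76.0, 85.8] 307.9 200.5 4244
standoff1 0.56 [296.0, 178.8, 8.0, 3.0] 299.5 181.6 40
standoff1 0.26 [285.1, 164.9, 52.1, 28.4] 316.0 174.5 814
board_small 0.8 [211.8, 283.1, 23.7, 13.8] 223.7 290.3 299
driver 0.85 [271.4, 292.0, 31.5, 67.2] 283.6 334.4 521
tweezers 0.68 [257.3, 299.3, 14.0, 32.5] 262.9 318.5 81
```

Run:
```python
import cv2,numpy as np
a=cv2.imread("pics/scene0.png");b=cv2.imread("pics/side0.png")
A=cv2.resize(a[160:360,190:420],None,fx=2.6,fy=2.6,interpolation=2)
B=cv2.resize(b[110:260,220:400],None,fx=4,fy=4,interpolation=2)
cv2.imwrite("pics/A.png",A);cv2.imwrite("pics/B.png",B)
```

```text
(no output)
```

View pics/A.png

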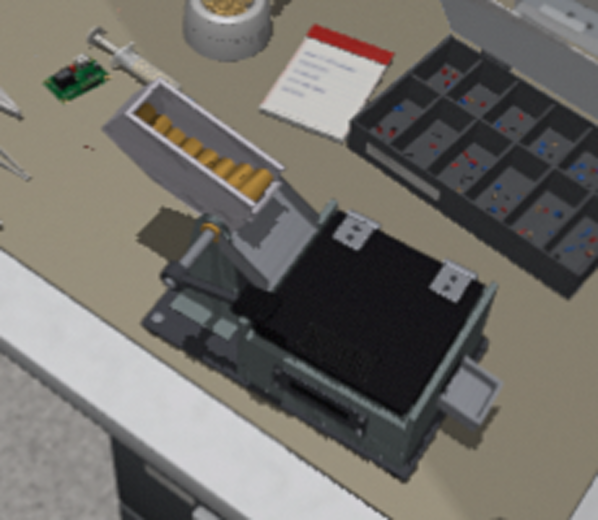

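View pics/B.png

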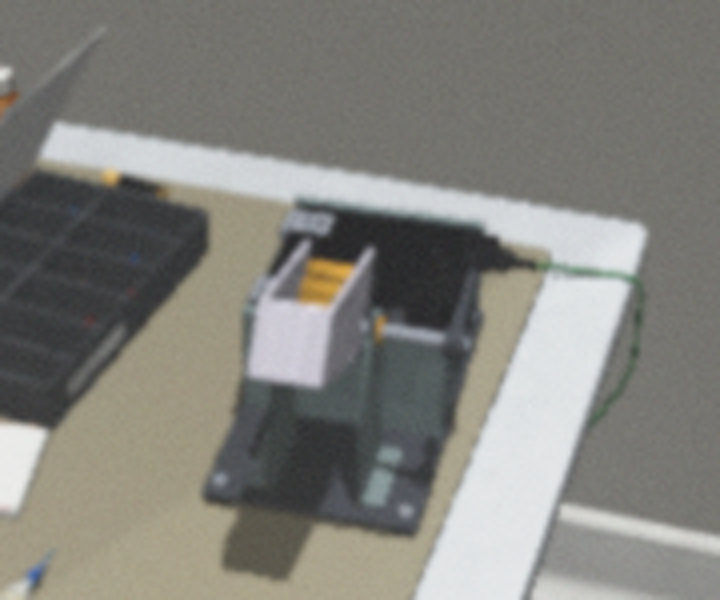

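The scene view shows the lid at crop quad (330,210)-(487,285)-(407,412)-(~262,320), with the lever pad at about (258,305) and eight standoffs in the cup. The side view shows the cup's rear and the shaft at crop (380,325). Next I fit the feeder pose.

```bash
cat >> h.py <<'E'
def W(p,X):
    c,s=np.cos(p[2]),np.sin(p[2]);X=np.array(X,float).reshape(-1,3)
    return np.c_[p[0]+c*X[:,0]-s*X[:,1],p[1]+s*X[:,0]+c*X[:,1],X[:,2]]
E
python3 - <<'E'
from h import *
from scipy.optimize import least_squares
f=ctrl.grab_frame("scene");g=ctrl.grab_frame("side")
for r in ctrl.cut_out("lid_push",f)[:1]:
    ys,xs=np.nonzero(r["pixels"]);P=atz(f,np.c_[xs,ys],80)[:,:2]
    print(cv2.minAreaRect(P.astype(np.float32)))
A=lambda u,v:(190+u/2.6,160+v/2.6)
B=lambda u,v:(220+u/4,110+v/4)
S=[((60,-72,80),A(494,288)),((-58,-72,80),A(409,415)),((60,55,80),A(334,204)),((-62+0,35,132),A(258,300))]
S=S[:3]
D=[((60,55,80),B(250,285)),((60,-72,80),B(297,200)),((-58,-72,80),B(482,226))]
D=D[1:]
def res(p): return np.r_[(proj(f,W(p,[a for a,_ in S]))-[b for _,b in S]).ravel(),(proj(g,W(p,[a for a,_ in D]))-[b for _,b in D]).ravel()]
q=atz(f,[A(375,310)],80)[0]
best=min((least_squares(res,[q[0],q[1],y],loss="soft_l1") for y in np.arange(-3,3.2,.7)),key=lambda r:r.cost)
p=best.x;print(p,np.degrees(p[2]),res(p).round(1))
np.save("p.npy",p)
# overlay
import itertools
def draw(f,name,box,k):
    im=cv2.resize(f["img"][:,:,::-1],None,fx=k,fy=k)
    def line(pts,c):
        q=np.round(proj(f,W(p,pts))*k).astype(int)
        cv2.polylines(im,[q.reshape(-1,1,2)],False,c,1)
    line([(-58,-72,80),(60,-72,80),(60,55,80),(-58,55,80),(-58,-72,80)],(0,255,0))
    line([(-58,-72,0),(60,-72,0),(60,55,0),(-58,55,0),(-58,-72,0)],(0,255,255))
    line([(0,73,130),(0,119,120),(0,186,142)],(0,0,255))
    line([(-90,95,110),(60,95,110)],(255,0,255))
    line([(-53,-33,80),(-31,-33,80),(-31,17,80),(-53,17,80),(-53,-33,80)],(255,255,0))
    line([(-85,22,132),(-63,22,132),(-63,48,132),(-85,48,132),(-85,22,132)],(255,128,0))
    x,y,w,h=[int(v*k) for v in box];cv2.imwrite(f"pics/{name}.png",im[y:y+h,x:x+w]);return im[y:y+h,x:x+w]
a=draw(f,"o1",(200,165,200,190),4 );b=draw(g,"o2",(255,140,110,110),5)
h=590
a=cv2.resize(a,(400,380));b=cv2.resize(b,(380,380));cv2.imwrite("pics/o.png",np.hstack([a,b]))
E
```

```text
((506.0350646972656, 102.29823303222656), (115.10661315917969, 112.24966430664062), 3.2077176570892334)
[5.09560412e+02 1.14079419e+02 3.83588817e-02] 2.1978020309088357 [ 1.3 -1.3 -0.7  1.5 -0.8 -3.8 -0.  -2.3  0.7 -1.5]
```

View pics/o.png

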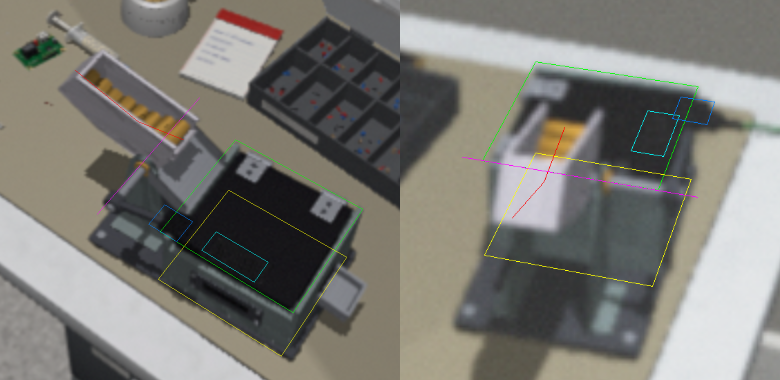

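Overlay: the model matches the lid (green), lever pad (blue at 173,222), push pad (cyan at 235,257) and cup to within about 4 mm. Moving above the push pad with the gripper shut.

Emit:
drive_tool(
  slide=[
    [0, 0, 0],
    [0, 0, 0],
    [-29, -50, 0],
    [-29, -50, 0],
    [-29, -50, 0],
    [-29, -50, 0],
    [-29, -50, 0],
    [-29, -50, 0],
    [-29, -50, 0],
    [-29, -50, 0],
    [-29, -50, 0],
    [-26, -46, 0],
  ],
  angular=[
    [0, 0, -0.147],
    [0, 0, -0.147],
    [0, 0, 0],
    [0, 0, 0],
    [0, 0, 0],
    [0, 0, 0],
    [0, 0, 0],
    [0, 0, 0],
    [0, 0, 0],
    [0, 0, 0],
    [0, 0, 0],
    [0, 0, 0],
  ],
  grip=0,
)

```text
time: 2.75
ee_pos: [468.8, 100.8, 245.7]
ee_rot: [180.0, 0.1, -180.0]
ft_force: [-0.1, 0.5, -0.0]
width: 0.0
grasp_force: 0.0
```

Run:
```python
from h import *
from scipy.spatial.transform import Rotation as Ro
s=ctrl.sense();print(s["time"],s["ee_pos"],s["ee_rot"],s["ft_force"],s["width"],ctrl.tip_reach)
f=ctrl.grab_frame("wrist");R=Ro.from_euler("xyz",s["ee_rot"],degrees=True).as_matrix()
H=np.array(f["hand_eye"]);Rc=R@H[:3,:3];tc=R@H[:3,3]+s["ee_pos"]
f["R"]=Rc.T;f["t"]=-Rc.T@tc
for n in("lid_push","lever_pad"):
    for r in ctrl.cut_out(n,f)[:2]: print(n,r["score"],r["box"])
im=f["img"][:,:,::-1].copy();p=[508.5,112.5,np.radians(2.5)]
for pts,c in(([(-58,-72,80),(60,-72,80),(60,55,80),(-58,55,80)],(0,255,0)),([(-53,-33,80),(-31,-33,80),(-31,17,80),(-53,17,80)],(255,255,0)),([(-85,22,132),(-63,22,132),(-63,48,132),(-85,48,132)],(255,128,0))):
    cv2.polylines(im,[np.round(proj(f,W(p,pts))).astype(int).reshape(-1,1,2)],True,c,1)
cv2.imwrite("pics/w1.png",im)
np.savez("w1.npz",**{k:f[k] for k in("fx","fy","cx","cy","dist","R","t")})
```

```text
2.75 [468.84813042 100.81137009 245.72014136] [ 1.79995056e+02  6.29961577e-02 -1.79963957e+02] [-0.08343743  0.46517508 -0.02457399] 0.0004011913710263618 14.0
lid_push 0.83 [216.1, 173.8, 124.4, 111.7]
lever_pad 0.72 [319.9, 150.0, 209.1, 139.8]
lever_pad 0.47 [216.6, 171.0, 123.0, 117.7]
```

View pics/w1.png

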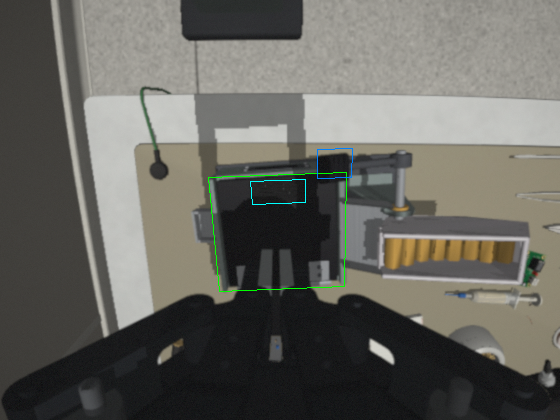

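Run:
```python
import cv2
a=cv2.imread("pics/w1.png")[140:300,195:415]
a=cv2.convertScaleAbs(a,alpha=1.8,beta=25)
cv2.imwrite("pics/w1c.png",cv2.resize(a,None,fx=3.6,fy=3.6,interpolation=2))
```

```text
(no output)
```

View pics/w1c.png

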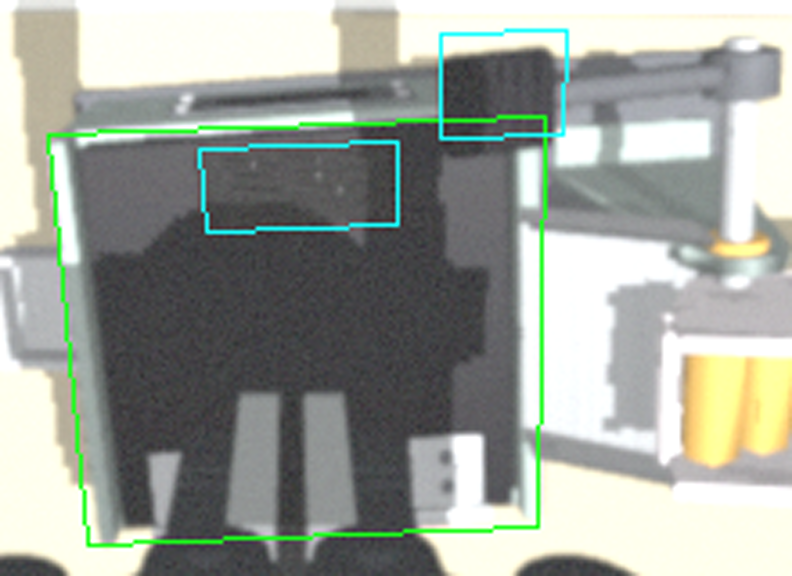

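Model agrees within ~3 mm; the lever pad centre is at about crop (496,95), slightly back/right of my model. Descend over the push pad.

Emit:
drive_tool(
  slide=[
    [1, -1, 40],
    [1, -2, 40],
    [0, -1, 40],
    [0, 0, 12],
    [0, 0, 0],
  ],
  angular=[
    [0, 0, 0],
    [0, 0, 0],
    [0, 0, 0],
    [0, 0, 0],
    [0, 0, 0],
  ],
)

```text
time: 3.52
ee_pos: [465.6, 99.4, 113.3]
ee_rot: [180.0, -0.1, -179.9]
ft_force: [-0.1, 0.6, 0.5]
width: -0.001
grasp_force: 0.0
```

Emit:
drive_tool(
  slide=[
    [0, 0, 4],
    [0, 0, 4],
    [0, 0, 4],
    [0, 0, 4],
    [0, 0, 0],
  ],
  angular=[
    [0, 0, 0],
    [0, 0, 0],
    [0, 0, 0],
    [0, 0, 0],
    [0, 0, 0],
  ],
)

```text
time: 4.15
ee_pos: [465.7, 98.7, 96.9]
ee_rot: [-180.0, -0.1, -179.9]
ft_force: [-0.1, 0.7, 0.0]
width: -0.004
grasp_force: 0.0
```

Emit:
drive_tool(
  slide=[
    [0, 0, 3],
    [0, 0, 2],
    [0, 0, 2],
    [0, 0, 2],
    [0, 0, 1],
    [0, 0, 0],
  ],
  angular=[
    [0, 0, 0],
    [0, 0, 0],
    [0, 0, 0],
    [0, 0, 0],
    [0, 0, 0],
    [0, 0, 0],
  ],
)

```text
time: 4.9
ee_pos: [466.0, 98.7, 87.3]
ee_rot: [-180.0, 0.0, -179.9]
ft_force: [-0.1, -0.5, 1.4]
width: -0.0
grasp_force: 0.5
```

Emit:
drive_tool(
  slide=[
    [0, 0, 1],
    [0, 0, 0.5],
    [0, 0, 0],
  ],
  angular=[
    [0, 0, 0],
    [0, 0, 0],
    [0, 0, 0],
  ],
)

```text
time: 5.28
ee_pos: [466.1, 98.7, 85.8]
ee_rot: [-180.0, 0.0, -179.9]
ft_force: [-0.1, -0.7, 0.8]
width: -0.002
grasp_force: 0.5
```

Emit:
drive_tool(
  slide=[
    [22, 0, -52],
    [44, 0, -44],
    [35, 0, -50],
    [0, 0, -40],
    [0, 0, 0],
    [0, 0, 0],
    [0, 0, 0],
    [0, 0, 0],
    [0, 0, 0],
  ],
  angular=[
    [0, 0, 0],
    [0, 0, 0],
    [0, 0, 0],
    [0, 0, 0],
    [0, 0, 0],
    [0, 0, 0],
    [0, 0, 0],
    [0, 0, 0],
    [0, 0, 0],
  ],
)

```text
time: 6.4
ee_pos: [364.8, 98.6, 271.1]
ee_rot: [-180.0, -0.1, -179.9]
ft_force: [-0.5, 0.1, 0.2]
width: -0.003
grasp_force: 0.0
```

Run:
```python
from h import *
s=ctrl.sense();print(s["time"],s["ee_pos"],s["ft_force"])
f=ctrl.grab_frame("scene");g=ctrl.grab_frame("side")
a=cv2.resize(f["img"][140:360,190:410,::-1],(500,500),interpolation=2);b=cv2.resize(g["img"][100:265,250:350,::-1],(300,500),interpolation=2)
cv2.imwrite("pics/l.png",np.hstack([a,b]))
```

```text
6.4 [364.76053491  98.60027043 271.0771605 ] [-0.49065957  0.13690863  0.16193673]
```

View pics/l.png

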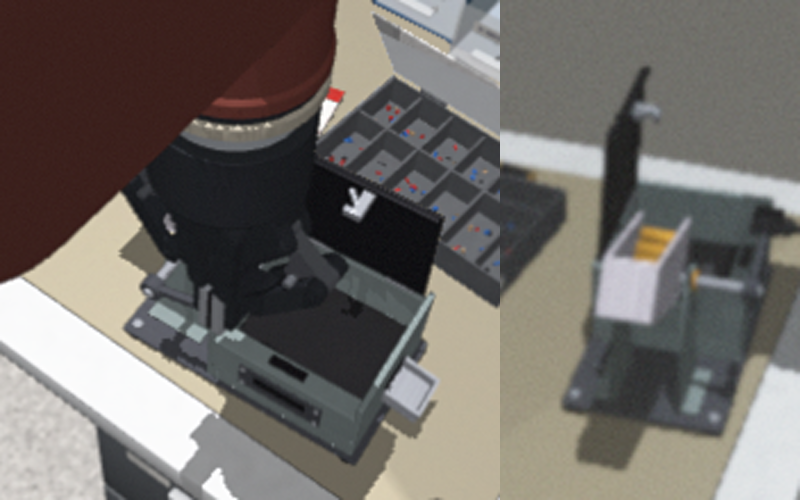

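Lid stands open (lid upright at crop (380,220) and in side view (620,170)); all standoffs are still in the cup. Now refine the lever pad.

Run:
```python
from h import *
f=dict(np.load("w1.npz"))
print(atz(f,[(195+u/3.6,140+v/3.6) for u,v in((496,95),(440,52),(552,52),(496,84))],132).round(1))
```

```text
[[435.5 143.3 132. ]
 [426.7 131.3 132. ]
 [426.5 154.5 132. ]
 [433.2 143.2 132. ]]
```

Emit:
drive_tool(
  slide=[
    [-36, 22, 20],
    [-35, 22, 20],
    [0, 0, 45],
    [0, 0, 26],
    [0, 0, 0],
  ],
  angular=[
    [0, 0, 0],
    [0, 0, 0],
    [0, 0, 0],
    [0, 0, 0],
    [0, 0, 0],
  ],
)

```text
time: 7.12
ee_pos: [434.1, 142.4, 158.4]
ee_rot: [-180.0, -0.3, -179.9]
ft_force: [0.3, 0.3, 0.7]
width: -0.002
grasp_force: 0.0
```

```bash
cat >> h.py <<'E'
def look(n,show=True):
    s=ctrl.sense();print(s["time"],s["ee_pos"].round(1),s["ft_force"].round(2))
    f=ctrl.grab_frame("wrist");g=ctrl.grab_frame("side")
    for k,F in(("w",f),("s",g)):
        save(F,n+k);L=[r for r in ctrl.cut_out("standoff1",F) if r["score"]>.3]
        print(k,[(round(r["score"],2),[int(v) for v in r["box"]]) for r in L])
        im=F["img"].astype(int);m=(im[...,0]-im[...,2]>60)&(im[...,0]>110)
        c=cv2.connectedComponentsWithStats(m.astype(np.uint8))
        print([list(map(int,x)) for x in c[2][1:] if x[4]>8])
    b=cv2.resize(g["img"][145:225,270:360],(340,302),interpolation=2)
    a=np.zeros((420,900,3),np.uint8);a[:,:560]=f["img"];a[:302,560:]=b
    cv2.imwrite(f"pics/{n}.png",cv2.resize(a,(800,373))[:,:,::-1])
E
python3 -c "
from h import *
look('p0')"
```

```text
7.125 [434.1 142.4 158.4] [0.3  0.25 0.68]
w []
[[382, 301, 8, 5, 24]]
s [(0.62, [295, 181, 9, 4])]
[[95, 120, 38, 21, 183], [215, 134, 8, 6, 30], [246, 153, 4, 3, 10], [295, 175, 13, 11, 103], [179, 212, 16, 21, 150], [543, 215, 17, 34, 261], [175, 239, 17, 10, 104], [136, 323, 86, 49, 1442], [208, 332, 7, 5, 22], [204, 349, 7, 6, 23], [226, 351, 35, 56, 659]]
```

View pics/p0.png

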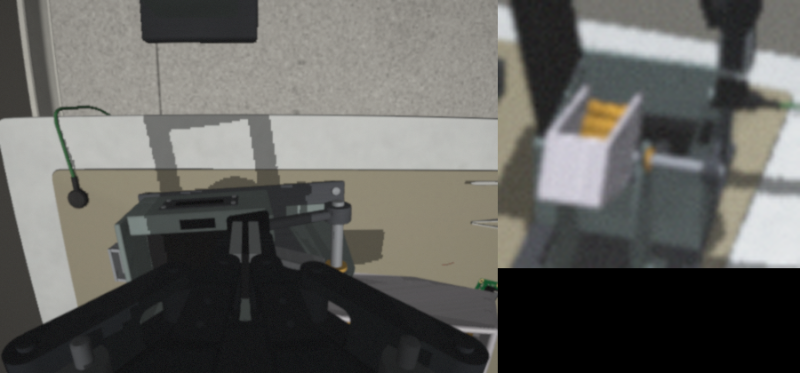

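The cup is hidden from the wrist camera here (black fingers cover it). I turn the tool 90° so the camera comes over to the cup's side.

Emit:
drive_tool(
  slide=[
    [-2.5, 0.5, 0],
    [0, 0, 0],
    [0, 0, 0],
    [0, 0, 0],
    [0, 0, 0],
    [0, 0, 0],
    [0, 0, 0],
    [0, 0, 0],
    [0, 0, 0],
    [0, 0, 0],
  ],
  angular=[
    [0, 0, 0.1745],
    [0, 0, 0.1745],
    [0, 0, 0.1745],
    [0, 0, 0.1745],
    [0, 0, 0.1745],
    [0, 0, 0.1745],
    [0, 0, 0.1745],
    [0, 0, 0.1745],
    [0, 0, 0.1745],
    [0, 0, 0],
  ],
)

```text
time: 8.57
ee_pos: [439.4, 143.3, 162.4]
ee_rot: [179.8, -0.0, 90.2]
ft_force: [0.4, -0.1, -0.7]
width: -0.002
grasp_force: 0.0
```

```bash
python3 -c "
from h import *
look('p1')"
```

```text
8.575 [439.4 143.3 162.4] [ 0.37 -0.09 -0.67]
w [(0.86, [383, 113, 53, 26]), (0.64, [388, 84, 42, 31]), (0.64, [392, 54, 43, 28]), (0.61, [398, 0, 41, 25]), (0.6, [379, 141, 56, 27]), (0.56, [392, 22, 47, 33])]
[[392, 0, 49, 84, 3237], [389, 85, 44, 28, 1091], [386, 114, 51, 28, 1244], [335, 117, 8, 26, 145], [383, 142, 56, 24, 1146], [554, 142, 6, 2, 12], [557, 173, 3, 5, 13], [545, 201, 4, 5, 12], [554, 208, 5, 6, 15]]
s [(0.41, [296, 180, 8, 2]), (0.37, [295, 171, 13, 10])]
[[95, 120, 38, 21, 187], [215, 134, 8, 6, 29], [246, 153, 4, 3, 10], [295, 175, 13, 11, 101], [179, 212, 16, 21, 148], [542, 213, 18, 36, 304], [175, 239, 17, 10, 105], [136, 323, 86, 49, 1453], [208, 332, 7, 5, 23], [204, 349, 7, 6, 23], [226, 351, 35, 55, 663]]
```

View pics/p1.png

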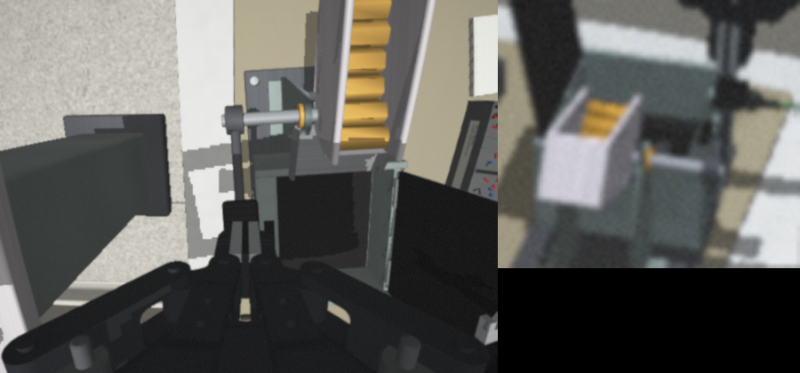

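Now the wrist view shows the standoffs in the cup (display x 340–390, y 0–150, lip at y≈155), the hopper below it and the lever pad under the fingers. Press.

Emit:
drive_tool(
  slide=[
    [0, -2, 5],
    [0, 0, 5],
    [0, 0, 4],
    [0, 0, 3],
    [0, 0, 2],
    [0, 0, 2],
    [0, 0, 1],
    [0, 0, 0],
  ],
  angular=[
    [0, 0, 0],
    [0, 0, 0],
    [0, 0, 0],
    [0, 0, 0],
    [0, 0, 0],
    [0, 0, 0],
    [0, 0, 0],
    [0, 0, 0],
  ],
)

```text
time: 9.78
ee_pos: [436.5, 143.2, 138.8]
ee_rot: [180.0, -0.0, 90.1]
ft_force: [0.6, -0.7, 1.8]
width: 0.002
grasp_force: 0.8
```

```bash
cat >> h.py <<'E'
def q(n):
    s=ctrl.sense();print(s["time"],s["ee_pos"].round(1),s["ft_force"].round(2))
    f=ctrl.grab_frame("wrist");save(f,n)
    print([(round(r["score"],2),[int(v) for v in r["box"]]) for r in sorted(ctrl.cut_out("standoff1",f),key=lambda r:-r["box"][1]) if r["score"]>.3])
    im=f["img"].astype(int);m=(im[...,0]-im[...,2]>45)&(im[...,0]>90)
    c=cv2.connectedComponentsWithStats(m.astype(np.uint8))
    print([list(map(int,x)) for x in c[2][1:] if x[4]>15 and 290<x[0]<500])
E
python3 -c "
from h import *
q('q1')"
```

```text
9.775 [436.5 143.2 138.8] [ 0.62 -0.7   1.77]
[(0.88, [408, 150, 58, 33]), (0.72, [412, 116, 60, 34]), (0.78, [420, 83, 48, 35]), (0.79, [430, 47, 44, 37]), (0.83, [433, 8, 50, 39]), (0.77, [441, 0, 43, 14])]
[[408, 0, 77, 183, 8066], [349, 116, 11, 32, 230]]
```

Emit:
drive_tool(
  slide=[
    [0, 0, 0.5],
    [0, 0, 0.5],
    [0, 0, 0.5],
    [0, 0, 0.5],
    [0, 0, 0],
  ],
  angular=[
    [0, 0, 0],
    [0, 0, 0],
    [0, 0, 0],
    [0, 0, 0],
    [0, 0, 0],
  ],
)

```text
time: 10.5
ee_pos: [436.4, 143.2, 136.7]
ee_rot: [-180.0, -0.0, 90.1]
ft_force: [0.9, -0.7, 1.2]
width: 0.003
grasp_force: 0.8
```

```bash
python3 -c "
from h import *
q('q2')"
```

```text
10.5 [436.4 143.2 136.7] [ 0.87 -0.68  1.21]
[(0.6, [406, 153, 67, 31]), (0.92, [416, 120, 54, 34]), (0.8, [426, 86, 46, 36]), (0.58, [440, 11, 47, 37]), (0.6, [449, 0, 41, 13])]
[[410, 0, 82, 186, 8092], [350, 116, 11, 32, 240]]
```

Emit:
drive_tool(
  slide=[
    [0, 0, 0.5],
    [0, 0, 0.5],
    [0, 0, 0.5],
    [0, 0, 0.5],
    [0, 0, 0],
  ],
  angular=[
    [0, 0, 0],
    [0, 0, 0],
    [0, 0, 0],
    [0, 0, 0],
    [0, 0, 0],
  ],
)

```text
time: 11.22
ee_pos: [436.4, 143.2, 134.7]
ee_rot: [-180.0, 0.0, 90.1]
ft_force: [0.5, -0.0, 2.2]
width: -0.002
grasp_force: 0.7
```

```bash
python3 -c "
from h import *
q('q3')"
```

```text
11.225 [436.4 143.2 134.7] [ 0.45 -0.01  2.19]
[(0.85, [408, 159, 65, 30]), (0.58, [419, 122, 55, 36]), (0.8, [429, 85, 45, 40]), (0.75, [438, 53, 44, 34]), (0.9, [443, 18, 48, 39]), (0.71, [453, 0, 44, 20])]
[[412, 0, 88, 190, 8276], [351, 116, 11, 33, 249]]
```

Emit:
drive_tool(
  slide=[
    [0, 0, 0.5],
    [0, 0, 0.5],
    [0, 0, 0.5],
    [0, 0, 0.5],
    [0, 0, 0],
  ],
  angular=[
    [0, 0, 0],
    [0, 0, 0],
    [0, 0, 0],
    [0, 0, 0],
    [0, 0, 0],
  ],
)

```text
time: 11.95
ee_pos: [436.4, 143.2, 132.7]
ee_rot: [-180.0, -0.0, 90.1]
ft_force: [-0.3, -1.9, 2.3]
width: -0.001
grasp_force: 0.7
```

```bash
python3 -c "
from h import *
q('q4')"
```

```text
11.95 [436.4 143.2 132.7] [-0.32 -1.88  2.29]
[(0.76, [411, 161, 63, 35]), (0.58, [420, 129, 56, 33]), (0.92, [430, 94, 47, 35]), (0.76, [442, 61, 44, 33]), (0.56, [450, 24, 47, 38]), (0.66, [460, 0, 38, 27])]
[[413, 0, 91, 195, 8402], [352, 116, 11, 33, 250]]
```

Emit:
drive_tool(
  slide=[
    [0, 0, 0.5],
    [0, 0, 0.5],
    [0, 0, 0.5],
    [0, 0, 0],
  ],
  angular=[
    [0, 0, 0],
    [0, 0, 0],
    [0, 0, 0],
    [0, 0, 0],
  ],
)

```text
time: 12.55
ee_pos: [436.4, 143.2, 131.2]
ee_rot: [-180.0, 0.0, 90.1]
ft_force: [0.8, -1.4, 1.2]
width: 0.001
grasp_force: 0.7
```

```bash
python3 -c "
from h import *
q('q5')"
```

```text
12.55 [436.4 143.2 131.2] [ 0.83 -1.42  1.22]
[(0.95, [410, 165, 67, 32]), (0.67, [422, 128, 58, 36]), (0.82, [433, 97, 48, 38]), (0.55, [444, 63, 44, 36]), (0.86, [452, 30, 45, 37]), (0.63, [463, 0, 43, 30])]
[[413, 0, 94, 199, 8490], [352, 116, 12, 33, 258]]
```

Emit:
drive_tool(
  slide=[
    [0, 0, 0.5],
    [0, 0, 0.5],
    [0, 0, 0.5],
    [0, 0, 0],
  ],
  angular=[
    [0, 0, 0],
    [0, 0, 0],
    [0, 0, 0],
    [0, 0, 0],
  ],
)

```text
time: 13.15
ee_pos: [436.5, 143.2, 129.8]
ee_rot: [180.0, 0.0, 90.1]
ft_force: [-0.1, -1.7, 2.1]
width: -0.001
grasp_force: 0.8
```

```bash
python3 -c "
from h import *
q('q6')"
```

```text
13.15 [436.5 143.2 129.8] [-0.12 -1.71  2.11]
[(0.75, [409, 167, 68, 34]), (0.65, [424, 133, 57, 36]), (0.93, [434, 100, 48, 33]), (0.74, [455, 32, 48, 35])]
[[413, 0, 98, 202, 8473], [353, 116, 12, 34, 267]]
```

Emit:
drive_tool(
  slide=[
    [0, 0, 0.5],
    [0, 0, 0.5],
    [0, 0, 0.5],
    [0, 0, 0],
  ],
  angular=[
    [0, 0, 0],
    [0, 0, 0],
    [0, 0, 0],
    [0, 0, 0],
  ],
)

```text
time: 13.75
ee_pos: [436.4, 143.2, 128.2]
ee_rot: [-180.0, -0.0, 90.1]
ft_force: [0.2, -1.2, 1.7]
width: -0.0
grasp_force: 0.8
```

```bash
python3 -c "
from h import *
q('q7')"
```

```text
13.75 [436.4 143.2 128.2] [ 0.18 -1.17  1.73]
[(0.8, [412, 178, 66, 30]), (0.7, [419, 139, 63, 37]), (0.63, [437, 111, 47, 31]), (0.72, [448, 75, 46, 33]), (0.89, [459, 40, 42, 35]), (0.64, [471, 2, 41, 41]), (0.62, [485, 0, 32, 5])]
[[413, 0, 101, 210, 8571], [354, 116, 12, 34, 270]]
```

The row moved more than the tilt explains; hold and check.

Emit:
drive_tool(
  slide=[
    [0, 0, 0],
    [0, 0, 0],
    [0, 0, 0],
  ],
  angular=[
    [0, 0, 0],
    [0, 0, 0],
    [0, 0, 0],
  ],
)

```text
time: 14.22
ee_pos: [436.5, 143.2, 128.3]
ee_rot: [180.0, -0.0, 90.1]
ft_force: [0.3, -0.9, 1.8]
width: 0.001
grasp_force: 0.7
```

```bash
python3 -c "
from h import *
q('q8')"
```

```text
14.225 [436.5 143.2 128.3] [ 0.31 -0.94  1.78]
[(0.9, [353, 262, 38, 20]), (0.96, [411, 171, 67, 36]), (0.87, [436, 110, 51, 32]), (0.63, [446, 78, 46, 31]), (0.6, [458, 40, 43, 39]), (0.66, [474, 0, 43, 45])]
[[413, 0, 106, 209, 8579], [354, 116, 12, 34, 271], [353, 261, 41, 20, 619]]
```

Emit:
drive_tool(
  slide=[
    [0, 0, 0],
    [0, 0, 0],
    [0, 0, 0],
    [0, 0, 0],
  ],
  angular=[
    [0, 0, 0],
    [0, 0, 0],
    [0, 0, 0],
    [0, 0, 0],
  ],
)

```text
time: 14.82
ee_pos: [436.5, 143.2, 128.3]
ee_rot: [180.0, -0.0, 90.1]
ft_force: [-0.0, -0.4, 0.3]
width: -0.0
grasp_force: 0.6
```

```bash
python3 -c "
from h import *
q('q9')"
```

```text
14.825 [436.5 143.2 128.3] [-0.05 -0.41  0.31]
[(0.88, [352, 279, 40, 17]), (0.46, [467, 208, 93, 211]), (0.59, [412, 172, 69, 36]), (0.72, [422, 143, 54, 36]), (0.58, [436, 109, 50, 34]), (0.62, [448, 75, 45, 36]), (0.62, [459, 39, 39, 38]), (0.82, [473, 0, 43, 43])]
[[413, 0, 106, 209, 8576], [354, 116, 12, 34, 271], [354, 278, 40, 18, 585]]
```

Run:
```python
from h import *
f=ctrl.grab_frame("wrist");g=ctrl.grab_frame("side");s=ctrl.grab_frame("scene")
a=cv2.resize(f["img"][:420,260:540],(400,600),interpolation=2)
b=cv2.resize(g["img"][135:225,265:365],(400,360),interpolation=2)
c=cv2.resize(s["img"][200:320,240:400],(400,240),interpolation=2)
cv2.imwrite("pics/v9.png",np.hstack([a,np.vstack([b,c])])[:,:,::-1])
for F in(g,s):print([(round(r["score"],2),[int(v) for v in r["box"]]) for r in ctrl.cut_out("standoff1",F) if r["score"]>.3])
```

```text
[]
[]
```

View pics/v9.png

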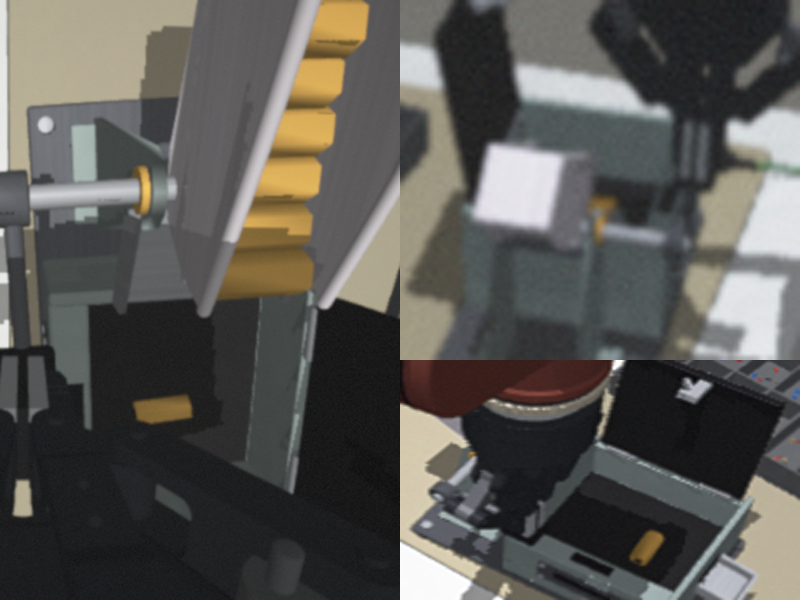

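One standoff lies in the hopper, at wrist crop (163,408) and at scene crop (647,547); I need to check whether these are one and the same. Positions by calibration:

```bash
cat >> h.py <<'E'
from scipy.spatial.transform import Rotation as Ro
def wr():
    s=ctrl.sense();f=ctrl.grab_frame("wrist");R=Ro.from_euler("xyz",s["ee_rot"],degrees=True).as_matrix()
    H=np.array(f["hand_eye"]);Rc=R@H[:3,:3];tc=R@H[:3,3]+s["ee_pos"]
    f["R"]=Rc.T;f["t"]=-Rc.T@tc;return f
def brass(f):
    im=f["img"].astype(int);m=(im[...,0]-im[...,2]>45)&(im[...,0]>90)
    n,l,st,ce=cv2.connectedComponentsWithStats(m.astype(np.uint8))
    for i in range(1,n):
        X=atz(f,[ce[i]],37)[0]
        if st[i][4]>25 and 455<X[0]<575 and 30<X[1]<175: print("  hop",X[:2].round(),list(map(int,st[i])))
def q(n):
    s=ctrl.sense();print(s["time"],s["ee_pos"].round(1),s["ft_force"].round(2))
    f=wr();save(f,n)
    print([(round(r["score"],2),[int(v) for v in r["box"]]) for r in sorted(ctrl.cut_out("standoff1",f),key=lambda r:-r["box"][1]) if r["score"]>.3])
    print("wrist");brass(f);g=ctrl.grab_frame("scene");save(g,n+"s");print("scene");brass(g)
E
python3 -c "
from h import *
q('q10')"
```

```text
15.175 [436.4 143.2 128.3] [ 2.2  -1.22  1.48]
[(0.71, [351, 278, 39, 16]), (0.7, [410, 171, 68, 38]), (0.94, [424, 141, 54, 34]), (0.72, [437, 112, 48, 30]), (0.7, [445, 75, 49, 33]), (0.71, [460, 40, 37, 37]), (0.68, [472, 0, 44, 43])]
wrist
  hop [512.  88.] [354, 277, 40, 19, 584]
scene
  hop [514.  87.] [332, 286, 13, 16, 114]
```

Same one: exactly one dropped, flow stopped. Ease on.

Emit:
drive_tool(
  slide=[
    [0, 0, 0.5],
    [0, 0, 0.5],
    [0, 0, 0],
    [0, 0, 0],
  ],
  angular=[
    [0, 0, 0],
    [0, 0, 0],
    [0, 0, 0],
    [0, 0, 0],
  ],
)

```text
time: 15.82
ee_pos: [436.5, 143.2, 127.3]
ee_rot: [180.0, 0.0, 90.1]
ft_force: [0.5, -1.2, 1.1]
width: 0.0
grasp_force: 0.6
```

```bash
python3 -c "
from h import *
q('q11')"
```

```text
15.825 [436.5 143.2 127.3] [ 0.53 -1.17  1.14]
[(0.84, [353, 277, 40, 19]), (0.9, [408, 174, 73, 39]), (0.57, [425, 143, 53, 35]), (0.92, [439, 109, 49, 32]), (0.96, [449, 71, 47, 40]), (0.93, [462, 41, 41, 38]), (0.74, [479, 0, 42, 43])]
wrist
  hop [513.  89.] [354, 278, 41, 19, 590]
scene
  hop [514.  87.] [332, 286, 13, 16, 115]
```

Emit:
drive_tool(
  slide=[
    [0, 0, 0.5],
    [0, 0, 0.5],
    [0, 0, 0],
    [0, 0, 0],
  ],
  angular=[
    [0, 0, 0],
    [0, 0, 0],
    [0, 0, 0],
    [0, 0, 0],
  ],
)

```text
time: 16.48
ee_pos: [436.4, 143.2, 126.3]
ee_rot: [-180.0, -0.0, 90.1]
ft_force: [-0.3, -0.5, 0.3]
width: 0.0
grasp_force: 0.6
```

```bash
python3 -c "
from h import *
q('q12')"
```

```text
16.475 [436.4 143.2 126.3] [-0.32 -0.48  0.28]
[(0.72, [351, 276, 40, 17]), (0.58, [411, 173, 69, 36]), (0.92, [428, 145, 53, 31]), (0.65, [439, 109, 51, 36]), (0.94, [451, 79, 47, 35]), (0.71, [467, 41, 40, 38]), (0.67, [485, 1, 40, 43])]
wrist
  hop [513.  89.] [355, 279, 40, 18, 582]
scene
  hop [514.  87.] [332, 286, 13, 16, 114]
```

Emit:
drive_tool(
  slide=[
    [0, 0, 0.5],
    [0, 0, 0.5],
    [0, 0, 0],
    [0, 0, 0],
  ],
  angular=[
    [0, 0, 0],
    [0, 0, 0],
    [0, 0, 0],
    [0, 0, 0],
  ],
)

```text
time: 17.12
ee_pos: [436.4, 143.2, 125.3]
ee_rot: [-180.0, 0.0, 90.1]
ft_force: [0.8, -0.9, 0.6]
width: 0.006
grasp_force: 0.6
```

```bash
python3 -c "
from h import *
q('q13')"
```

```text
17.125 [436.4 143.2 125.3] [ 0.81 -0.92  0.6 ]
[(0.94, [351, 278, 44, 19]), (0.85, [414, 177, 68, 34]), (0.93, [427, 145, 56, 31]), (0.7, [445, 115, 45, 31]), (0.85, [455, 76, 45, 41]), (0.7, [472, 44, 36, 38]), (0.86, [486, 0, 41, 45])]
wrist
  hop [513.  89.] [355, 279, 41, 19, 583]
scene
  hop [514.  87.] [332, 286, 13, 16, 116]
```

Emit:
drive_tool(
  slide=[
    [0, 0, 0.5],
    [0, 0, 0.5],
    [0, 0, 0],
    [0, 0, 0],
  ],
  angular=[
    [0, 0, 0],
    [0, 0, 0],
    [0, 0, 0],
    [0, 0, 0],
  ],
)

```text
time: 17.77
ee_pos: [436.4, 143.2, 124.3]
ee_rot: [-180.0, -0.0, 90.1]
ft_force: [-0.1, -1.1, 0.3]
width: 0.002
grasp_force: 0.5
```

```bash
python3 -c "
from h import *
q('q14')"
```

```text
17.775 [436.4 143.2 124.3] [-0.07 -1.08  0.32]
[(0.8, [354, 278, 41, 18]), (0.57, [370, 206, 63, 26]), (0.74, [419, 173, 60, 33]), (0.73, [434, 139, 51, 30]), (0.67, [447, 106, 49, 35]), (0.69, [461, 71, 39, 35]), (0.79, [481, 31, 41, 45]), (0.79, [498, 0, 37, 27])]
wrist
  hop [513.  89.] [355, 280, 41, 19, 577]
scene
  hop [511. 119.] [316, 277, 13, 16, 107]
  hop [514.  87.] [332, 286, 13, 16, 114]
```

Second is falling. Hold.

Emit:
drive_tool(
  slide=[
    [0, 0, 0],
    [0, 0, 0],
    [0, 0, 0],
    [0, 0, 0],
  ],
  angular=[
    [0, 0, 0],
    [0, 0, 0],
    [0, 0, 0],
    [0, 0, 0],
  ],
)

```text
time: 18.42
ee_pos: [436.4, 143.2, 124.3]
ee_rot: [-180.0, -0.0, 90.1]
ft_force: [-0.2, -0.8, 0.8]
width: 0.001
grasp_force: 0.5
```

```bash
python3 -c "
from h import *
q('q15')"
```

```text
18.425 [436.4 143.2 124.3] [-0.16 -0.77  0.8 ]
[(0.88, [355, 286, 39, 13]), (0.66, [360, 263, 41, 22]), (0.83, [357, 251, 42, 17]), (0.77, [422, 162, 60, 32]), (0.69, [434, 125, 56, 35]), (0.78, [453, 87, 40, 40]), (0.71, [473, 48, 39, 39]), (0.97, [491, 4, 35, 42])]
wrist
  hop [515. 101.] [356, 249, 48, 52, 1854]
scene
  hop [515.  98.] [320, 278, 27, 24, 336]
```

Three in the hopper; the next is 15 px behind the lip. Ease back now.

Emit:
drive_tool(
  slide=[
    [0, 0, -2],
    [0, 0, -3],
    [0, 0, -4],
    [0, 0, -4],
    [0, 0, -4],
    [0, 0, -4],
    [0, 0, -4],
    [0, 0, -4],
    [0, 0, -6],
    [0, 0, -10],
    [0, 0, -15],
    [0, 0, -15],
  ],
  angular=[
    [0, 0, 0],
    [0, 0, 0],
    [0, 0, 0],
    [0, 0, 0],
    [0, 0, 0],
    [0, 0, 0],
    [0, 0, 0],
    [0, 0, 0],
    [0, 0, 0],
    [0, 0, 0],
    [0, 0, 0],
    [0, 0, 0],
  ],
)

```text
time: 20.08
ee_pos: [436.6, 143.2, 200.7]
ee_rot: [180.0, -0.0, 90.1]
ft_force: [-0.6, -0.2, -0.2]
width: 0.0
grasp_force: 0.0
```

Emit:
drive_tool(
  slide=[
    [0, -10, -30],
    [0, -20, -30],
    [0, -20, -20],
    [0, 0, 0],
    [0, 0, 0],
    [0, 0, 0],
    [0, 0, 0],
    [0, 0, 0],
  ],
  angular=[
    [0, 0, 0],
    [0, 0, 0],
    [0, 0, 0],
    [0, 0, 0],
    [0, 0, 0],
    [0, 0, 0],
    [0, 0, 0],
    [0, 0, 0],
  ],
)

```text
time: 21.08
ee_pos: [386.4, 143.1, 278.8]
ee_rot: [-179.9, 0.0, 90.1]
ft_force: [0.6, -1.0, 0.3]
width: 0.002
grasp_force: 0.0
```

Run:
```python
from h import *
q('q16')
f=cv2.imread("pics/q16.png");s=cv2.imread("pics/q16s.png");g=ctrl.grab_frame("side")["img"][...,::-1]
b=cv2.resize(s[160:320,230:400],(380,300),interpolation=2);c=cv2.resize(g[100:240,250:370],(380,300),interpolation=2)
cv2.imwrite("pics/end.png",np.hstack([cv2.resize(f[:,150:],(410,420)),np.zeros((420,0,3),np.uint8)]) if 0 else np.hstack([cv2.resize(f[:,140:],(420,600)),np.vstack([b,c])]))
```

```text
21.075 [386.4 143.1 278.8] [ 0.59 -1.03  0.28]
[(0.57, [366, 224, 23, 8]), (0.84, [368, 205, 28, 14]), (0.62, [369, 197, 23, 12]), (0.6, [401, 128, 30, 16]), (0.9, [402, 111, 29, 16]), (0.76, [403, 95, 25, 20]), (0.62, [409, 80, 23, 17]), (0.9, [411, 56, 22, 20])]
wrist
  hop [515. 100.] [367, 197, 30, 35, 775]
scene
  hop [516.  98.] [320, 277, 28, 25, 357]
```

View pics/end.png

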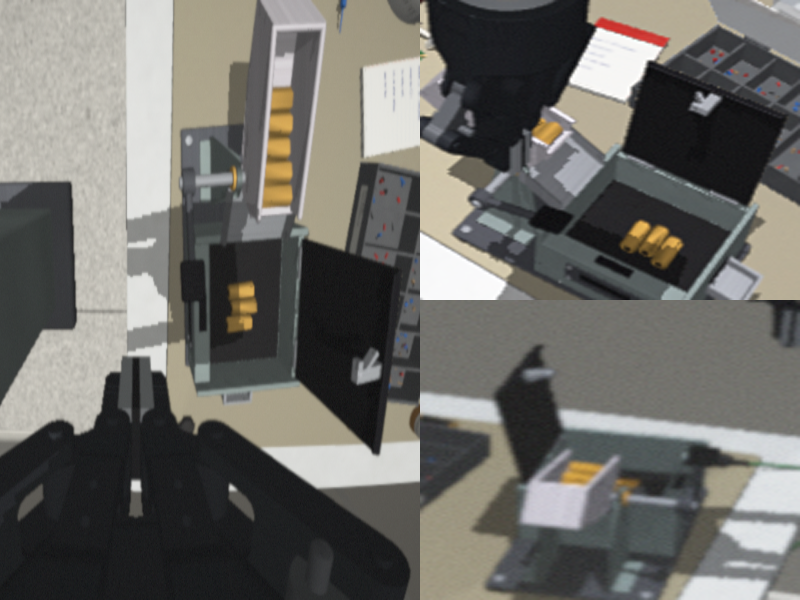

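The final picture shows three standoffs in the hopper (wrist crop (240,305)) and five in the cup (y 90–205). The cup is back at rest, the lid is open and the robot is clear.

```bash
python3 -c "
from h import *
print(ctrl.sign_off())"
```

```text
the job is handed in; nothing more can be done
None
```

The job is handed in at about 21 s on the robot's clock: the lid stands open, three standoffs are in the hopper, the other five are in the cup back at rest, and the arm touched nothing but the lid's push pad and the tip lever's pad.

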